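# Uncap the gas outlet of unknown thread hand

### The arm

A 6-joint arm with a two-finger parallel gripper is mounted at the origin on a cart in front of the work surface, level with it; the furniture and walls round the work are solid. World frame = base frame: x ahead of the robot, y to its left, z up, the work surface at z = 0. Lengths are in m, angles in rad, forces in N, time in s.
With the tool pointing down it reaches from about 0.35 to 0.725 m from the base axis. Payload 6 kg.
Tool frame: the origin (TCP) lies midway between the tips of the shut fingers; the grasp point (between the pads) lies 19 mm behind it; x points along the fingers, z is the direction in which the jaws open and shut, and the axes are right-handed (so a half turn about x gives the same grasp; the last joint's range is limited). The gripper opens to 85 mm and grips with 20 to 120 N. Pads are 22 mm wide; open, the fingers measure 114 mm over their backs; the gripper's body (76 mm by 85 mm) begins 54 mm behind the grasp point. The pads swing forward as they close: fully open they stand 13 mm farther back than shut.
Start: joints at [1.609, 0.04, 0.085, 0, -1.615, -0.334], TCP at [0.175, 0.574, 0.231] pointing down, gripper open.
Joint ranges: [-2.56, 2.56], [-1.29, 2.01], [-1.08, 1.49], [-3.29, 1.98], [-2.81, -0.18], [-2.99, 2.99]. Speed limits (rad/s): [2.57, 2.57, 3.01, 3.14, 3.14, 3.14].

### API

Orientations are given as a unit quaternion [w, x, y, z].
In Python, from station import bot gives the robot as it stands.
- The arm moves only by the tool step_arm, never from a script. Its argument "rows" is a list of rows, each a list of 3 entries, a list of its own where there are three numbers: the shift along the world's x, y, z in cm, then the turn, a rotation vector about the world's x, y, z in rad, then the finger opening in cm, from 0 to 8.54. In form: [[[dx, dy, dz], [wx, wy, wz], claw], ...]. A call has 1 to 5 rows; each row shifts and turns the commanded pose from where the row before left it; what a row does not reach is not made up. A row lasts 1/10 s, in which the tool goes at most 50 mm and 8.59 degrees, less where a joint would pass 70% of its speed; a pose out of reach is approached as far as the arm can. A call is refused whole if a number of a shift passes 5 or a number of a turn 0.15, either way. A call with a gripper value outside its range is refused whole. The fingers move at their own pace and stop on an object; "squeeze" is the grip in N (left out, the last holds). Time passes only in rows, so rows that do not move let the fingers close. It gives the time, the measured TCP pose, the force and the opening at its end, in the units of the state.
- bot.get_obs(): the state, without advancing time (a new reading comes with each control period).
- bot.grab_frame(name): name is "side" or "top" or "wrist"; returns a dict with "color" (400x640x3 uint8, red, green, blue), "fx", "fy", "cx", "cy" (pixels), "origin" and "orientation" of the camera in the world. Camera axes: x right, y down, z forward; pixel columns grow to the right and rows downward; lengths in m; the calibration is good to about 2 mm. A picture is of the moment at which its call begins. There is no depth.
- bot.finish_job(): hands the job in, once; it reports no verdict.
The state is a dict: "clock": time; "joint_positions": joint angles; "joint_vel": joint speeds; "joint_efforts": joint torques, N m; "tool_pos": TCP position; "orientation": TCP orientation; "force": force on the tool from outside, world axes, zero at the start; "wrist_torque": the same for the moment, N m; "gripper_width": opening from 0.0 (shut) to 1.0 (fully open).
Only numpy, scipy, OpenCV 4.12 (cv2) and the standard library are available. Lean on these libraries where they do the work, as an engineer would, in place of code of your own. Each camera call takes 0.05 s, during which the arm holds its last target.

### The job

The outlet of the gas block is closed by a screw cap, and nobody knows whether its thread is right- or left-handed: try which way the cap loosens, turn it that way until it stops (about a sixth of a turn, without letting it rise), and lift it straight off. Finish while still holding the cap in the gripper, upright and still, at least 5 cm clear above the neck; do not put it down or let go. Leave the lens box, the post holder and the adapter ring where they are.

Things in the scene. Friction and masses are not known exactly. Their poses are not given: they have to be found in the camera images.
- cap: grey plastic screw cap, 90 g: skirt 54 mm in diameter, 32 mm high; on it a fluted round grip crown 36 mm in diameter, from 32 to 68 mm above the underside. Origin: centre of its underside; z up along its axis; x towards the small index rib on the skirt (another on the crown's top points the same way). Screwed on, it stands on the block, its x within 2 degrees of the block's x.
- cap_grip (a point): on the cap's axis, 50 mm above its underside, mid-height of the crown, where any yaw will do to grip. Loosening: the wrong way the cap turns at most 4 degrees and stops dead; the right way it turns easily, without rising, some 62 degrees to a stop, and lifts off freely from 54 degrees up to that stop, not before (2 mm of play).
- outlet: aluminium gas block fixed to the desk, 166 x 70 x 25 mm (x, y, z). Origin: on the desk below the neck's axis; z up; the block reaches from 47 mm in -x to 119 mm in +x of it. 78 mm from the neck in +x stands a dark round regulator bonnet, 52 mm in diameter, its top 60 mm above the desk; a brass hose barb sticks out of the +x end up to 141 mm from the origin.
- neck_top (a point): centre of the top of the outlet's steel neck, inside the cap, 49 mm above the desk; the neck is 41 mm in diameter over its interrupted thread and rises 24 mm from the block. The thread's hand (loosens anticlockwise or clockwise seen from above) changes from start to start and cannot be seen from outside.
- lens_box: bystander: white plastic lens box 47 x 45 x 19 mm, lying on the desk; origin at the centre of its underside
- post_holder: bystander: black upright post holder with a side thumbscrew, 40 x 32 x 46 mm; origin near the centre of its underside
- adapter_ring: bystander: small stepped white metal adapter ring, 26 mm in diameter, 15 mm high; origin at the centre of its underside
Mind the look-alikes: they are no part of the job. Leave any brown, red or yellow look-alike of the cap alone.

How it is judged:
On the way:
1. the cap is turned loose on its seat, at least 35 degrees, without having risen 10 mm (angle between the x axis of cap and the x axis of outlet, either way round above 0.61 rad and z of cap in the frame of outlet below 0.035 m and horizontal distance between cap and outlet below 0.006 m).
At the end, for the whole second after the job is handed in: the cap is gripped by the fingers (more than 1 N), its underside at least 45 mm above the neck's top, upright within 17 degrees, still (below 3 cm/s), not touching the outlet (z of cap in the frame of neck_top above 0.045 m and angle between cap's own z axis and vertical below 0.3 rad and contact force between the fingers and cap above 1 N and contact force between cap and outlet below 0.2 N and linear speed of cap below 0.03 m/s); the arm keeps its last pose, push and grip.
It fails at once if the lens box was moved more than 2 cm (distance of lens_box from where it was at the start of the episode above 0.02 m).
It fails at once if the post holder was moved more than 2 cm (distance of post_holder from where it was at the start of the episode above 0.02 m).
It fails at once if the adapter ring was moved more than 2 cm (distance of adapter_ring from where it was at the start of the episode above 0.02 m).
It also fails if it takes over 38 s, if anything falls off the work surface, if the arm or the gripper's body presses on something with over 40 N, if the wrist force passes 120 N, or if a joint passes its speed limit or range.

## Working session

There is one attempt and no reset: what is moved stays moved. The work goes in short steps, Python scripts to look and compute and a tool call to move; the robot and the scene stay as the last step left them, time stands still between calls to the robot, and variables do not carry over. Pictures are saved under pics/ and viewed, and the job is handed in when it is done.

Besides the shell and the picture viewer there is one more tool, called as a command line: name --argument value ..., lists and objects as JSON in quotes. step_arm: Moves the arm, as the interface text tells. Its arguments: {"type":"object","properties":{"rows":{"type":"array"},"squeeze":{"type":"number"}},"required":["rows"]}

```bash
mkdir -p pics; cat > h.py <<'E'
import cv2,numpy as np
from scipy.spatial.transform import Rotation as R
from station import bot
E
python3 - <<'E'
from h import *
import pickle
print(bot.get_obs())
for n in ["side","top"]:
    f=bot.grab_frame(n); pickle.dump(f,open(f"pics/{n}0.pkl","wb"))
    cv2.imwrite(f"pics/{n}0.png",f["color"][:,:,::-1]); print(n,{k:v for k,v in f.items() if k!="color"})
E
```

```text
{'clock': 0.0, 'joint_positions': array([ 1.60872981e+00,  4.08131064e-02,  8.37909157e-02, -4.56499656e-04,
       -1.61548534e+00, -3.33730169e-01]), 'joint_vel': array([ 5.30623933e-04, -8.95886048e-06, -2.64539570e-04, -2.16694602e-03,
        7.46718022e-05,  8.79976769e-04]), 'joint_efforts': array([-2.82908359e-04, -3.68199778e+01,  3.47413731e+01,  6.93235561e+00,
       -5.43814298e-03, -1.45814181e-05]), 'tool_pos': array([0.17471194, 0.5736564 , 0.23026858]), 'orientation': array([-0.42127562, -0.56774241, -0.42045863,  0.56869143]), 'force': array([ 0.45599814, -0.23269402,  0.2096544 ]), 'wrist_torque': array([ 0.00913972, -0.04146869, -0.01126157]), 'gripper_width': 0.9971789079541646}
side {'fx': 432.76346048039454, 'fy': 432.76346048039454, 'cx': 325.2346436411718, 'cy': 195.85135286435707, 'origin': array([0.45566486, 0.91455051, 0.43510789]), 'orientation': array([ 0.01297241, -0.01046001,  0.84323352, -0.53728906])}
top {'fx': 517.1546762185967, 'fy': 517.1546762185967, 'cx': 323.7646972489063, 'cy': 201.54283307312826, 'origin': array([0.32912214, 0.12692274, 0.98926374]), 'orientation': array([ 0.06778818, -0.6986704 ,  0.71060517, -0.04800766])}
```

View pics/side0.png

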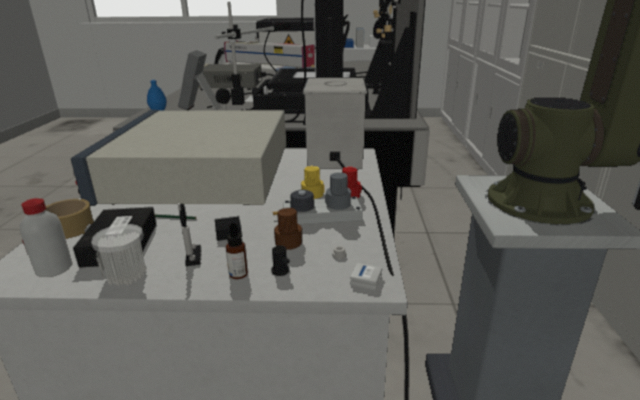

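View pics/top0.png

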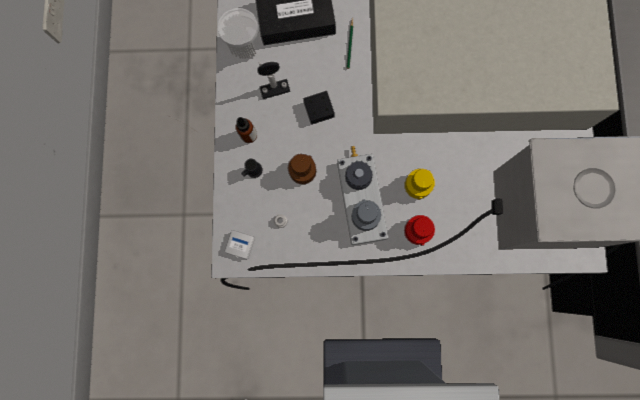

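The side view shows the grey cap around (338,190) on the block, with the bonnet at (302,200) and yellow and red look-alikes behind. In the top view the cap is at (368,213), the bonnet at (358,175), red at (420,229), yellow at (421,182) and brown at (302,168). Next I'll measure these.

```bash
cat >> h.py <<'E'
def ray(f,u,v):
    q=f["orientation"]; M=R.from_quat([q[1],q[2],q[3],q[0]]).as_matrix()
    return np.array(f["origin"]), M@np.array([(u-f["cx"])/f["fx"],(v-f["cy"])/f["fy"],1])
def onz(f,u,v,z):
    o,d=ray(f,u,v); return o+d*(z-o[2])/d[2]
def proj(f,p):
    q=f["orientation"]; M=R.from_quat([q[1],q[2],q[3],q[0]]).as_matrix()
    c=M.T@(np.array(p)-f["origin"]); return np.array([f["fx"]*c[0]/c[2]+f["cx"],f["fy"]*c[1]/c[2]+f["cy"]])
E
python3 - <<'E'
from h import *
import pickle
t=pickle.load(open("pics/top0.pkl","rb")); s=pickle.load(open("pics/side0.pkl","rb"))
for n,u,v,z in [("cap",368,211,.093),("bonnet",359,174,.06),("barb",352,152,.015),("red",420,227,.07),("yel",421,180,.07),("brown",301,166,.07),("post",253,168,.04),("ring",281,220,.015),("box",240,244,.019)]:
    print(n,onz(t,u,v,z).round(3))
for n,u,v,z in [("cap",339,177,.093),("bonnet",302,194,.06)]: print(n,onz(s,u,v,z).round(3))
a=t["color"][130:260,210:450]; cv2.imwrite("pics/topc.png",cv2.resize(a[:,:,::-1],None,fx=3.3,fy=3.3,interpolation=cv2.INTER_CUBIC))
a=s["color"][150:230,270:390]; cv2.imwrite("pics/sidec.png",cv2.resize(a[:,:,::-1],None,fx=6,fy=6,interpolation=cv2.INTER_CUBIC))
E
```

```text
cap [0.459 0.074 0.093]
bonnet [0.533 0.086 0.06 ]
barb [0.587 0.097 0.015]
red [ 0.432 -0.019  0.07 ]
yel [ 0.517 -0.024  0.07 ]
brown [0.548 0.192 0.07 ]
post [0.553 0.285 0.04 ]
ring [0.457 0.235 0.015]
box [0.412 0.312 0.019]
cap [0.457 0.088 0.093]
bonnet [0.534 0.101 0.06 ]
```

View pics/topc.png

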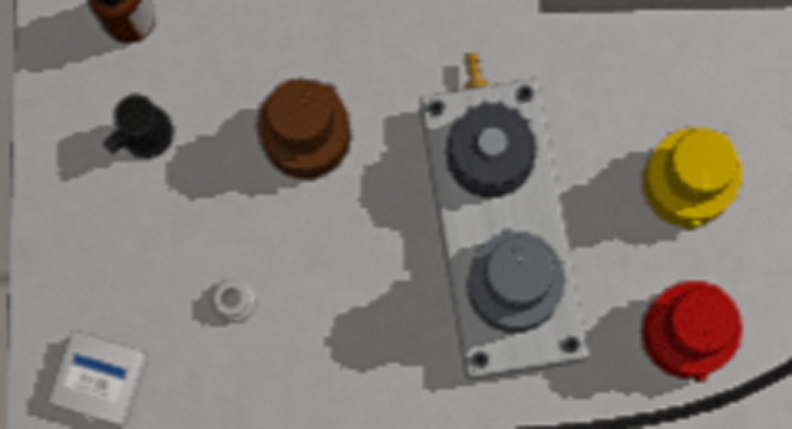

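View pics/sidec.png

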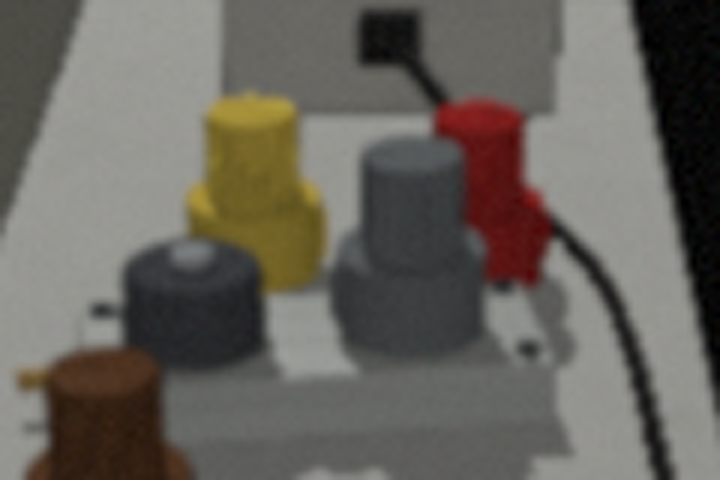

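The crops show the cap's crown top centre at about top (366.7,213.6) and side (338.8,175.5). The bonnet top is at top (359.1,175) and side (301.7,193), and the brass barb is on the far (+x) end. Now I'll triangulate.

```bash
python3 - <<'E'
from h import *
import pickle
t=pickle.load(open("pics/top0.pkl","rb")); s=pickle.load(open("pics/side0.pkl","rb"))
def tri(a,b):
    o1,d1=ray(t,*a);o2,d2=ray(s,*b)
    k=np.linalg.lstsq(np.stack([d1,-d2],1),o2-o1,rcond=None)[0]
    p,q=o1+k[0]*d1,o2+k[1]*d2; return ((p+q)/2).round(4),np.linalg.norm(p-q).round(4)
print("cap",tri((366.7,213.6),(338.8,175.5))); print("bon",tri((359.1,174.8),(301.7,192.5)))
print(onz(t,366.7,213.6,.093),onz(t,359.1,174.8,.06),onz(s,338.8,175.5,.093),onz(s,301.7,192.5,.06))
# block corners from top view crop
for u,v in [(422,98),(538,80),(588,353),(470,377)]:
    print(onz(t,u/3.3+210,v/3.3+130,.025).round(4))
o=bot.get_obs(); q=o["orientation"]; M=R.from_quat([q[1],q[2],q[3],q[0]]).as_matrix(); print(M.round(3))
E
```

```text
cap (array([0.4563, 0.0761, 0.0911]), np.float64(0.0023))
bon (array([0.534 , 0.0862, 0.0562]), np.float64(0.0031))
[0.45485161 0.07631461 0.093     ] [0.53156117 0.08634441 0.06      ] [0.45743221 0.08028327 0.093     ] [0.53480829 0.09379229 0.06      ]
[0.5696 0.1246 0.025 ]
[0.5788 0.0572 0.025 ]
[0.4197 0.0338 0.025 ]
[0.4073 0.1006 0.025 ]
[[-0.     0.957 -0.292]
 [-0.002 -0.292 -0.957]
 [-1.     0.     0.002]]
```

Measurements agree: cap axis at about (0.4565, 0.0755), bonnet 78 mm away, block yaw about 0.15 rad, and block dimensions that match. Moving above the cap.

step_arm --rows '[[[1.88,-3.32,0],[0,0,-0.0965],6],[[1.88,-3.32,0],[0,0,-0.0965],6],[[1.88,-3.32,0],[0,0,-0.0965],6],[[1.88,-3.32,0],[0,0,-0.0965],6],[[1.88,-3.32,0],[0,0,-0.0965],6]]' --squeeze 60

```text
clock: 0.6
tool_pos: [0.2693, 0.4064, 0.2308]
orientation: [-0.272, -0.653, -0.272, 0.653]
force: [0.9, -0.3, 0.8]
gripper_width: 0.709
```

step_arm --rows '[[[1.88,-3.32,0],[0,0,-0.0965],6],[[1.88,-3.32,0],[0,0,-0.0965],6],[[1.88,-3.32,0],[0,0,-0.0965],6],[[1.88,-3.32,0],[0,0,-0.0965],6],[[1.88,-3.32,0],[0,0,-0.0965],6]]'

```text
clock: 1.1
tool_pos: [0.3632, 0.2404, 0.2311]
orientation: [-0.108, -0.699, -0.108, 0.699]
force: [0.3, 0.7, 0.5]
gripper_width: 0.706
```

step_arm --rows '[[[1.88,-3.32,0],[0,0,-0.0965],6],[[1.88,-3.32,0],[0,0,-0.0965],6],[[1.88,-3.32,0],[0,0,-0.0965],6],[[1.88,-3.32,0],[0,0,-0.0965],6],[[1.88,-3.32,0],[0,0,-0.0965],6]]'

```text
clock: 1.6
tool_pos: [0.4572, 0.0744, 0.2311]
orientation: [0.062, -0.704, 0.062, 0.704]
force: [1.4, 1.0, 0.2]
gripper_width: 0.701
```

step_arm --rows '[[[0,0,-2],[0,0,0],6],[[0,0,-2],[0,0,0],6],[[0,0,0],[0,0,0],6],[[0,0,0],[0,0,0],6]]'

```text
clock: 2.0
tool_pos: [0.4568, 0.0758, 0.1915]
orientation: [0.061, -0.704, 0.061, 0.705]
force: [0.1, -0.4, 0.3]
gripper_width: 0.703
```

```bash
python3 - <<'E'
from h import *
import pickle
o=bot.get_obs(); print({k:np.round(v,4) for k,v in o.items()})
f=bot.grab_frame("wrist"); pickle.dump(f,open("pics/w1.pkl","wb")); cv2.imwrite("pics/w1.png",f["color"][:,:,::-1])
print({k:v for k,v in f.items() if k!="color"}, proj(f,[.4565,.0755,.093]), proj(f,[.4565,.0755,.057]),proj(f,[.534,.0868,.06]))
E
```

```text
{'clock': np.float64(2.0), 'joint_positions': array([ 6.0290e-01, -3.3610e-01, -3.2370e-01,  4.0000e-04, -1.5839e+00,
       -7.7530e-01]), 'joint_vel': array([ 0.0094, -0.0095,  0.0304,  0.0095, -0.0002, -0.0009]), 'joint_efforts': array([-2.07200e-01, -1.69773e+01,  3.33585e+01,  6.60070e+00,
        2.72000e-02, -1.00000e-04]), 'tool_pos': array([0.4568, 0.0758, 0.1915]), 'orientation': array([ 0.0606, -0.7044,  0.0611,  0.7046]), 'force': array([ 0.0883, -0.38  ,  0.3295]), 'wrist_torque': array([-0.0033,  0.0543, -0.0288]), 'gripper_width': np.float64(0.7032)}
{'fx': 306.47959502230344, 'fy': 306.47959502230344, 'cx': 319.6906863938958, 'cy': 202.98316629690487, 'origin': array([0.44342851, 0.001995  , 0.334832  ]), 'orientation': array([0.01304878, 0.08534875, 0.98487648, 0.15021196])} [319.42902399 201.97967092] [319.462686   190.65750953] [241.34653085 216.30155048]
```

View pics/w1.png

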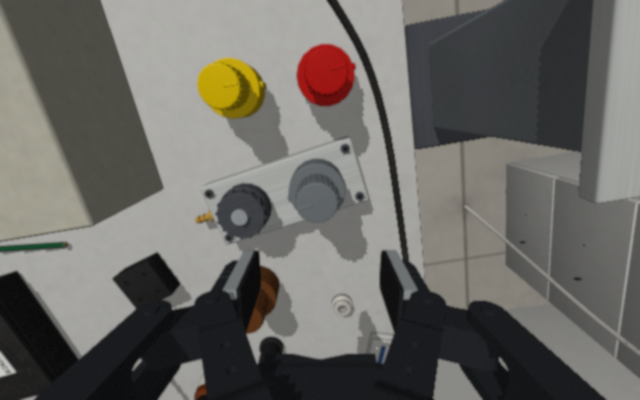

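```bash
python3 - <<'E'
from h import *
a=cv2.imread("pics/w1.png")[145:240,185:375]; cv2.imwrite("pics/w1c.png",cv2.resize(a,None,fx=4,fy=4,interpolation=cv2.INTER_CUBIC))
E
```

```text
(no output)
```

View pics/w1c.png

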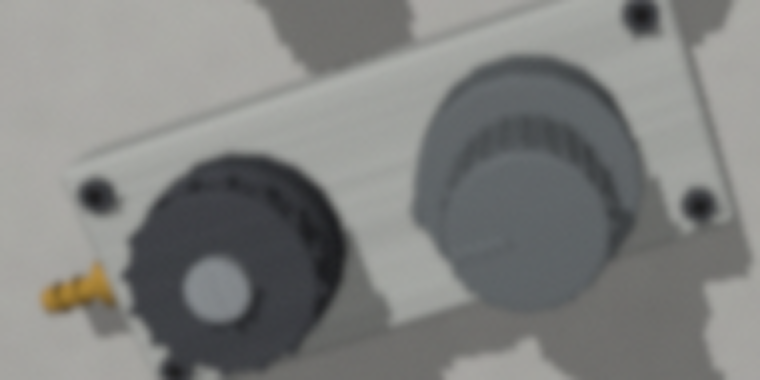

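```bash
python3 - <<'E'
from h import *
import pickle
f=pickle.load(open("pics/w1.pkl","rb"))
print(onz(f,316.5,202.5,.093),onz(f,185+217/4,145+290/4,.06))
E
```

```text
[0.45896153 0.07552691 0.093     ] [0.53626935 0.08763582 0.06      ]
```

The wrist view puts the crown top at (316.5,202.5), giving an axis near (0.459, 0.0755). I'll use x = 0.458 and descend.

step_arm --rows '[[[0.12,0,-3.5],[0,0,0],6],[[0,0,-3.5],[0,0,0],6],[[0,0,-2.5],[0,0,0],6],[[0,0,-1.5],[0,0,0],6],[[0,0,0],[0,0,0],6]]'

```text
clock: 2.55
tool_pos: [0.4575, 0.0759, 0.0803]
orientation: [0.06, -0.704, 0.061, 0.705]
force: [-0.2, 0.1, 0.1]
gripper_width: 0.7
```

step_arm --rows '[[[0,0,-1],[0,0,0],6],[[0,0,-0.9],[0,0,0],6],[[0,0,0],[0,0,0],6]]'

```text
clock: 2.85
tool_pos: [0.4577, 0.0759, 0.0615]
orientation: [0.061, -0.704, 0.061, 0.705]
force: [0.8, 0.1, -0.5]
gripper_width: 0.703
```

```bash
python3 - <<'E'
from h import *
f=bot.grab_frame("side"); a=f["color"][120:240,250:410]; cv2.imwrite("pics/s2.png",cv2.resize(a[:,:,::-1],None,fx=4.5,fy=4.5,interpolation=cv2.INTER_CUBIC))
E
```

```text
(no output)
```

View pics/s2.png

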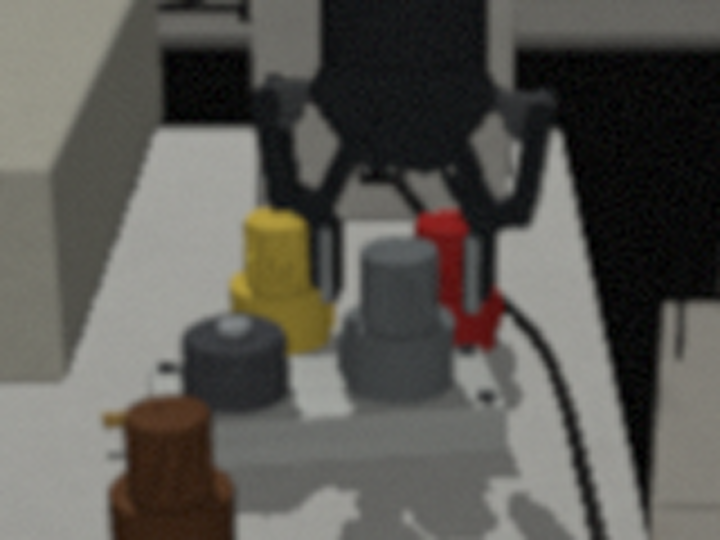

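The fingers straddle the grey crown symmetrically: fingers at crop x≈328 and 472, crown centre at 400. Closing.

step_arm --rows '[[[0,0,0],[0,0,0],2],[[0,0,0],[0,0,0],2],[[0,0,0],[0,0,0],2],[[0,0,0],[0,0,0],2],[[0,0,0],[0,0,0],2]]' --squeeze 60

```text
clock: 3.4
tool_pos: [0.4588, 0.0761, 0.0632]
orientation: [-0.061, 0.705, -0.061, -0.704]
force: [2.7, 0.7, 3.7]
gripper_width: 0.404
```

step_arm --rows '[[[0,0,0],[0,0,0],2],[[0,0,0],[0,0,0],2]]'

```text
clock: 3.6
tool_pos: [0.4588, 0.0761, 0.0632]
orientation: [-0.061, 0.705, -0.061, -0.704]
force: [3.2, -0.4, 5.7]
gripper_width: 0.404
```

```bash
python3 - <<'E'
from h import *
o=bot.get_obs(); print({k:np.round(v,4) for k,v in o.items()})
E
```

```text
{'clock': np.float64(3.6), 'joint_positions': array([ 6.0120e-01, -2.9390e-01, -5.2600e-01,  8.0000e-04, -1.3369e+00,
       -7.7370e-01]), 'joint_vel': array([ 0.0012, -0.    , -0.0006, -0.0003,  0.0006,  0.0008]), 'joint_efforts': array([ 1.58700e-01, -1.66517e+01,  2.98344e+01,  5.09900e+00,
       -7.74900e-01, -1.09000e-02]), 'tool_pos': array([0.4588, 0.0761, 0.0632]), 'orientation': array([-0.0611,  0.7052, -0.0606, -0.7038]), 'force': array([ 3.209 , -0.4148,  5.6871]), 'wrist_torque': array([ 0.0063, -0.9085, -0.0207]), 'gripper_width': np.float64(0.4038)}
```

The cap is gripped (34.5 mm opening on a 36 mm fluted crown). Next I'll test anticlockwise, recentring by 1 mm.

step_arm --rows '[[[0.1,0,0.1],[0,0,0],2],[[0,0,0],[0,0,0.04],2],[[0,0,0],[0,0,0.04],2],[[0,0,0],[0,0,0.04],2],[[0,0,0],[0,0,0],2]]'

```text
clock: 4.1
tool_pos: [0.4586, 0.0762, 0.0631]
orientation: [0.018, -0.706, 0.018, 0.707]
force: [-1.4, 1.4, 4.9]
gripper_width: 0.401
```

```bash
python3 - <<'E'
from h import *
o=bot.get_obs(); print({k:np.round(v,4) for k,v in o.items() if k!='joint_vel'})
q=o["orientation"]; M=R.from_quat([q[1],q[2],q[3],q[0]]).as_matrix(); print(np.arctan2(M[1,2],M[0,2]))
q=[-0.0611,  0.7052, -0.0606, -0.7038]; M=R.from_quat([q[1],q[2],q[3],q[0]]).as_matrix(); print(np.arctan2(M[1,2],M[0,2]))
E
```

```text
{'clock': np.float64(4.1), 'joint_positions': array([ 6.0020e-01, -2.9110e-01, -5.2320e-01, -1.1000e-03, -1.3397e+00,
       -6.5150e-01]), 'joint_efforts': array([ -0.7056, -17.4124,  31.4238,   6.4892,   0.0881,   0.3676]), 'tool_pos': array([0.4586, 0.0762, 0.0631]), 'orientation': array([ 0.0183, -0.7064,  0.0181,  0.7074]), 'force': array([-1.3565,  1.3735,  4.8531]), 'wrist_torque': array([0.5451, 0.5038, 0.0422]), 'gripper_width': np.float64(0.401)}
3.090002938839628
2.9692728592629574
```

step_arm --rows '[[[0,0,0],[0,0,0.05],2],[[0,0,0],[0,0,0.05],2],[[0,0,0],[0,0,0.05],2],[[0,0,0],[0,0,0],2]]'

```text
clock: 4.5
tool_pos: [0.4586, 0.0761, 0.0631]
orientation: [-0.035, -0.706, -0.035, 0.707]
force: [-1.0, 0.7, 4.6]
gripper_width: 0.405
```

```bash
cat > look.py <<'E'
from h import *
import sys
o=bot.get_obs(); print({k:np.round(v,4) for k,v in o.items() if k!='joint_vel'})
n=sys.argv[1]
f=bot.grab_frame("top"); a=f["color"][185:245,330:420]; A=cv2.resize(a[:,:,::-1],(750,500),interpolation=cv2.INTER_CUBIC)
f=bot.grab_frame("wrist"); cv2.imwrite(f"pics/w{n}.png",f["color"][:,:,::-1]); cv2.imwrite(f"pics/t{n}.png",A)
f=bot.grab_frame("side"); a=f["color"][140:240,260:400]; cv2.imwrite(f"pics/s{n}.png",cv2.resize(a[:,:,::-1],None,fx=5,fy=5,interpolation=cv2.INTER_CUBIC))
E
python3 look.py 3
```

```text
{'clock': np.float64(4.5), 'joint_positions': array([ 6.0010e-01, -2.9110e-01, -5.2330e-01, -8.0000e-04, -1.3397e+00,
       -5.0170e-01]), 'joint_efforts': array([ -0.5784, -17.4341,  31.5412,   6.4069,   0.1907,   0.4221]), 'tool_pos': array([0.4586, 0.0761, 0.0631]), 'orientation': array([-0.0347, -0.7058, -0.0348,  0.7067]), 'force': array([-0.9743,  0.6559,  4.5965]), 'wrist_torque': array([0.371 , 0.4603, 0.0251]), 'gripper_width': np.float64(0.4046)}
```

View pics/w3.png

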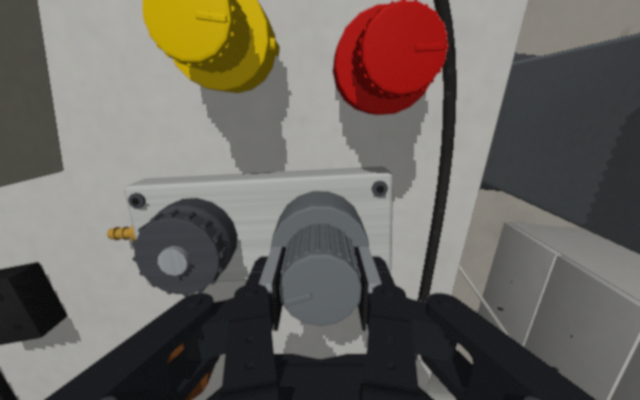

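View pics/s3.png

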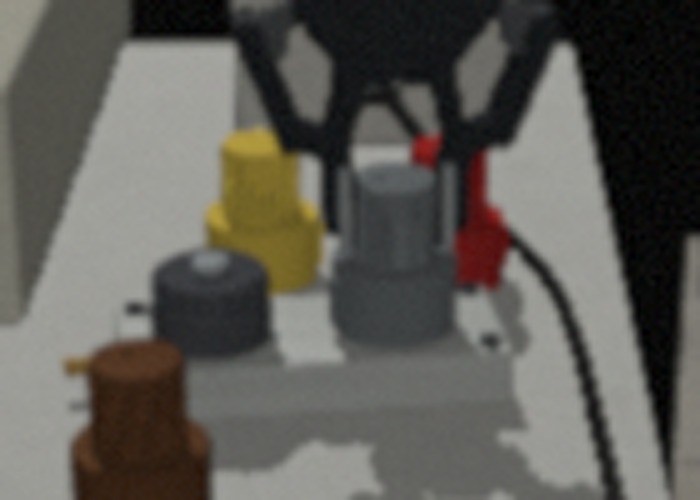

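In the wrist view the crown rib now points about 14° off the block edge, where it started at about -2°. So the cap really turned with the gripper, and anticlockwise is the loosening direction. Continuing.

step_arm --rows '[[[0,0,0],[0,0,0.08],2],[[0,0,0],[0,0,0.08],2],[[0,0,0],[0,0,0.08],2],[[0,0,0],[0,0,0.08],2],[[0,0,0],[0,0,0.08],2]]'

```text
clock: 5.15
tool_pos: [0.4585, 0.0758, 0.0631]
orientation: [-0.175, -0.685, -0.175, 0.686]
force: [-1.8, 0.7, 5.2]
gripper_width: 0.401
```

step_arm --rows '[[[0,0,0],[0,0,0.08],2],[[0,0,0],[0,0,0.08],2],[[0,0,0],[0,0,0.08],2],[[0,0,0],[0,0,0.08],2],[[0,0,0],[0,0,0],2]]'

```text
clock: 5.65
tool_pos: [0.4586, 0.0755, 0.0631]
orientation: [-0.282, -0.648, -0.281, 0.649]
force: [-1.3, -0.3, 4.8]
gripper_width: 0.401
```

```bash
python3 look.py 4
```

```text
{'clock': np.float64(5.65), 'joint_positions': array([ 5.9980e-01, -2.9120e-01, -5.2370e-01,  1.0000e-04, -1.3399e+00,
        2.1900e-01]), 'joint_efforts': array([  0.0358, -17.5502,  31.965 ,   5.9545,   0.4501,   0.6554]), 'tool_pos': array([0.4586, 0.0755, 0.0631]), 'orientation': array([-0.2816, -0.6481, -0.2813,  0.6492]), 'force': array([-1.251 , -0.2648,  4.8493]), 'wrist_torque': array([-0.2463,  0.4419, -0.009 ]), 'gripper_width': np.float64(0.4008)}
```

step_arm --rows '[[[0,0,0],[0,0,0.04],2],[[0,0,0],[0,0,0.04],2],[[0,0,0],[0,0,0.04],2],[[0,0,0],[0,0,0],2]]'

```text
clock: 6.2
tool_pos: [0.4584, 0.0752, 0.0631]
orientation: [-0.32, -0.63, -0.319, 0.632]
force: [-3.6, -2.0, 6.5]
gripper_width: 0.403
```

```bash
python3 look.py 5
```

```text
{'clock': np.float64(6.2), 'joint_positions': array([ 5.9960e-01, -2.9120e-01, -5.2390e-01,  3.0000e-04, -1.3407e+00,
        3.3740e-01]), 'joint_efforts': array([  0.6887, -17.1259,  32.4381,   5.9328,   1.4541,   0.6194]), 'tool_pos': array([0.4584, 0.0752, 0.0631]), 'orientation': array([-0.3195, -0.63  , -0.3191,  0.6318]), 'force': array([-3.5548, -2.0452,  6.4636]), 'wrist_torque': array([-0.6639,  1.2971, -0.2183]), 'gripper_width': np.float64(0.403)}
```

View pics/w5.png

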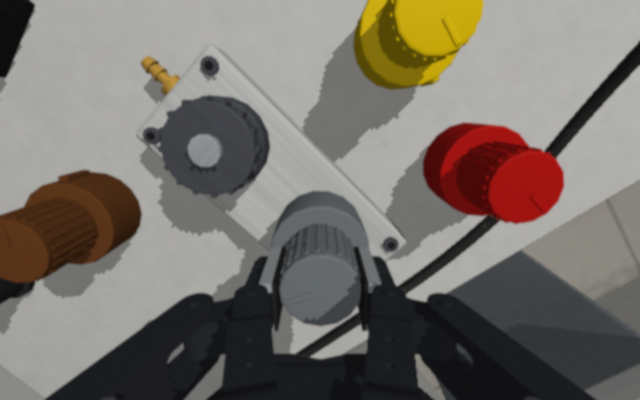

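In the wrist view the rib has stayed fixed in the gripper (about 18° below left) while the block edge is at about 45° above left. That makes about 63°, so the cap is at its stop, and the torque rise agrees. I'll back off slightly and lift straight up.

step_arm --rows '[[[0,0,0],[0,0,-0.03],2],[[0,0,0.3],[0,0,0],2],[[0,0,0.5],[0,0,0],2],[[0,0,0.5],[0,0,0],2],[[0,0,0],[0,0,0],2]]'

```text
clock: 6.85
tool_pos: [0.4592, 0.076, 0.0769]
orientation: [0.31, 0.636, 0.31, -0.635]
force: [-0.9, -0.8, -1.0]
gripper_width: 0.406
```

```bash
python3 look.py 6
```

```text
{'clock': np.float64(6.85), 'joint_positions': array([ 5.9990e-01, -2.9970e-01, -5.0470e-01,  2.0000e-04, -1.3654e+00,
        3.0770e-01]), 'joint_efforts': array([ 3.76600e-01, -1.92278e+01,  3.48129e+01,  6.77210e+00,
        4.31900e-01,  1.03000e-02]), 'tool_pos': array([0.4592, 0.076 , 0.0769]), 'orientation': array([ 0.3101,  0.6357,  0.31  , -0.6354]), 'force': array([-0.8618, -0.808 , -1.0181]), 'wrist_torque': array([-0.3879,  0.2443,  0.0129]), 'gripper_width': np.float64(0.4057)}
```

View pics/s6.png

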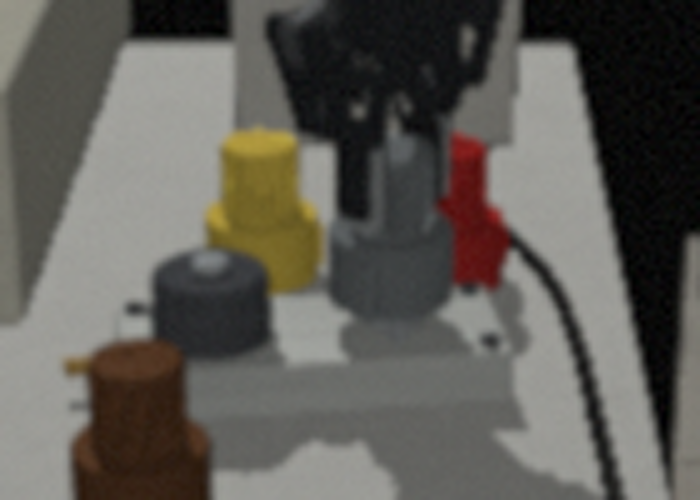

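The cap is rising with the gripper (its bottom went from y≈340 to y≈318) and the force is only its weight. Continuing up.

step_arm --rows '[[[0,0,1.5],[0,0,0],2],[[0,0,2],[0,0,0],2],[[0,0,2],[0,0,0],2],[[0,0,2],[0,0,0],2],[[0,0,1.5],[0,0,0],2]]'

```text
clock: 7.5
tool_pos: [0.4596, 0.0761, 0.1688]
orientation: [0.31, 0.636, 0.31, -0.635]
force: [0.1, 0.4, -0.3]
gripper_width: 0.403
```

step_arm --rows '[[[0,0,0],[0,0,0],2],[[0,0,0],[0,0,0],2],[[0,0,0],[0,0,0],2],[[0,0,0],[0,0,0],2],[[0,0,0],[0,0,0],2]]'

```text
clock: 8.0
tool_pos: [0.4588, 0.0758, 0.1655]
orientation: [-0.31, -0.635, -0.31, 0.636]
force: [-0.2, 0.3, -1.2]
gripper_width: 0.404
```

```bash
python3 look.py 7; python3 - <<'E'
from h import *
f=bot.grab_frame("side"); cv2.imwrite("pics/s8.png",f["color"][:,:,::-1]); 
E
```

```text
{'clock': np.float64(8.0), 'joint_positions': array([ 0.5999, -0.3287, -0.3651, -0.    , -1.5358,  0.3076]), 'joint_efforts': array([ 2.40000e-03, -1.87833e+01,  3.53005e+01,  7.13480e+00,
       -2.80000e-03,  1.00000e-04]), 'tool_pos': array([0.4588, 0.0758, 0.1655]), 'orientation': array([-0.31  , -0.6351, -0.3099,  0.636 ]), 'force': array([-0.2196,  0.3388, -1.1657]), 'wrist_torque': array([-0.004 , -0.0199, -0.0184]), 'gripper_width': np.float64(0.4038)}
```

View pics/s7.png

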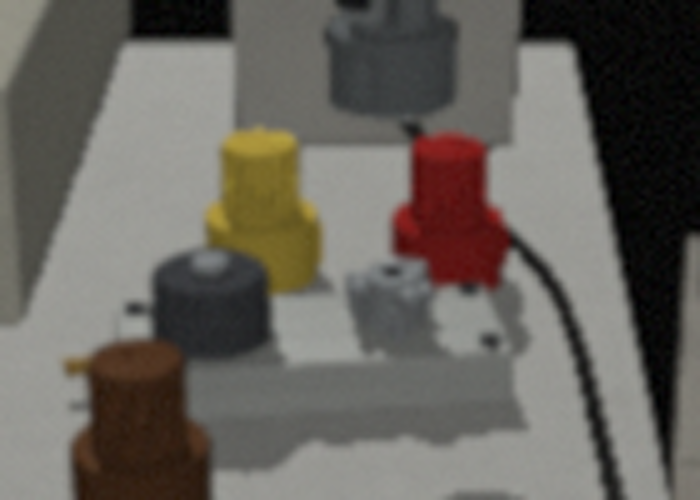

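View pics/s8.png

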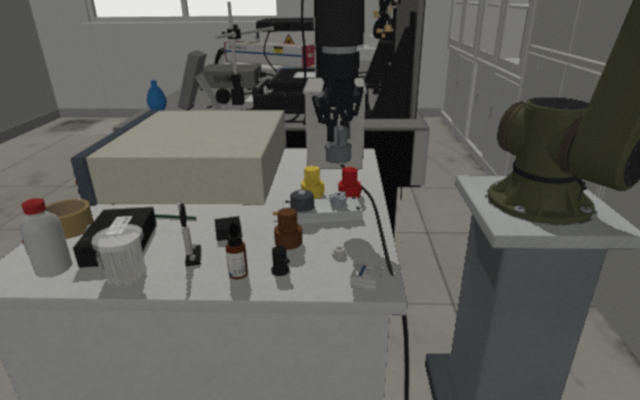

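The cap hangs upright in the gripper with the bare steel neck well below it. The bystanders are where they were. The lift was 102 mm, so the underside sits about 78 mm above the neck top. Handing in.

```bash
python3 - <<'E'
from h import *
o=bot.get_obs(); print(np.abs(o["joint_vel"]).max(),o["gripper_width"],o["tool_pos"])
print(bot.finish_job())
E
```

```text
0.001947607736028499 0.39999172375840075 [0.45904299 0.07589175 0.16610813]
the job is handed in; nothing more can be done
None
```

The cap is off and I handed the job in with the gripper still holding it, about 8 s into the 38 s allowed. No verdict was reported.

- **Loosening:** I gripped the crown at 60 N and tried anticlockwise first; that was the right way. The gripper turned about 63°, until the torque rose at the stop. The index rib stayed put in the gripper, so the cap turned with it and did not rise. I eased back about 2° before lifting.
- **Lift:** it came off freely, straight up by about 102 mm, which puts the underside about 78 mm above the neck top (calculated from the tool height).
- **Last checks:** the cap looked upright in the side view, with the bare neck well below it. The fingers were stopped on it at a 34 mm opening, the force reading was about the cap's weight, and the arm was still.
- **Bystanders:** the lens box, post holder and adapter ring looked unmoved by eye; I did not re-measure them.
- **What disagreed:** the three cameras put the cap's position up to 5 mm apart, so I used an average. When the fingers closed they pushed the tool up 2 mm, probably because the tips touched the skirt. That left about 5 N pressing down on the cap while it turned.

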